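# Unbolt the lid of a board test jig against its spring catch

### The job

Unlock the lid of the board test jig: with one fingertip press the long spring catch bar all the way down and hold it there, while the other fingertip pushes the bolt's upright thumb piece sideways, away from the lid's hook, until it stops. Only then lift the hand straight off, so that the catch springs up behind the bolt and the lid rises by itself. Grip and lift nothing, do not prise the lid with the fingers, and leave the things lying round the jig where they are.

Things in the scene. Friction and masses are not known exactly. Their poses are not given: they have to be found in the camera images.
- test_jig: Board test jig, fixed: grey slab, x -80 to +135, y -90 to +90 mm, top 30 mm above the bench, hinged lid over a circuit board on its far side (+x), bolt and catch on its near side. Origin on the bench plane below the thumb piece (bolt shut), z up. Two bridges over the bolt, 30 (x) x 8 (y) mm, top 50 mm up, at jig (0, -40) and (0, +60) mm. Shut lid: x +30 to +120 mm, top 54 mm up.
- catch_top (a point): Centre of the top face of the spring catch: black bar 18 mm wide (jig x), 88 mm long (jig y), parallel to the bolt, at jig (-55, -4) mm. Its top is 68 mm above the bench when up, 58 mm when fully down. It goes straight down, level, wherever along it it is pressed: about 4 N to start, 9 N at the bottom; a fingertip can slide along it.
- thumb_top (a point): Centre of the top of the bolt's upright dark thumb piece: 24 mm wide (jig x), 10 mm thick (jig y), from the flat bolt bar (top 46 mm above the bench) up to 85 mm, the highest point while the lid is shut. At jig (0, 0) mm with the bolt shut; moves along jig +y. Push it on its -y face, where 31 mm are free up to the bridge.
- catch (a joint): Spring catch travel in m: 0 up, 0.010 fully down. Its arm blocks the bolt (1 to 2 mm of play) until it is at least 0.006 down. It springs up by itself when released, but rests under the bolt's lug while the bolt is part way; once the bolt is drawn more than 0.0335 it snaps up behind the lug and locks the bolt open.
- bolt (a joint): Bolt travel in m along the jig's +y: 0 shut (through the hook on the lid), 0.037 fully drawn, at its stop. Friction about 1.5 N; it stays where it is left.
- lid (a joint): Lid angle in rad: 0 shut; a weak spring raises it to about 0.4 once the bolt has left the hook. Hinge along jig y at jig x = +125 mm, 50 mm above the bench.
- lid_hook (a point): Steel hook on the lid's front edge that the bolt end holds down, at jig (x, y) = (0, -55) mm, 34 mm above the bench: it marks the shut end of the bolt; the bolt is drawn away from it.
- heatsink: Bystander: black finned heatsink 24x32x18 mm, loose, beside the +y end of the jig. Origin under its centre.
- trafo: Bystander: small transformer 26x30x26 mm, loose, beside the -y end of the jig. Origin under its centre.
- board_small_2: Bystander: small green circuit board 37x50x13 mm, loose, beside the -y end of the jig. Origin under its centre.
- driver_green: Bystander: screwdriver 14x164x14 mm, loose, lying along the far side of the jig. Origin under its centre.
- lid_box_2: Bystander: white lidded component box 51x66x26 mm, loose, beside the +y end of the jig. Origin under its centre.

How it is judged:
On the way, in this order (a step that is already met when the one before it is completed fails the run):
1. a fingertip has pressed the catch down before the bolt is half drawn (value of joint catch above 0.006 m and value of joint bolt below 0.015 m and contact force between the fingers and catch above 1 N), for 0.05 s.
2. the bolt is fully drawn while a fingertip still holds the catch down (value of joint catch above 0.0055 m and value of joint bolt above 0.0335 m and contact force between the fingers and catch above 1 N), for 0.05 s.
At the end, for the whole second after the job is handed in: The bolt is drawn at least 33.5 of its 37 mm, the catch is up again behind it (within 2 mm of its top position), and the lid has risen by itself to more than 0.25 rad (value of joint bolt above 0.0335 m and value of joint catch below 0.002 m and value of joint lid above 0.25 rad); the robot touches nothing.
It fails at once if the lid is prised or knocked with the fingers (contact force between the fingers and lid above 8 N).
It fails at once if a loose thing near the jig is moved or lifted by more than 15 mm (distance of any of heatsink, trafo, board_small_2, driver_green, lid_box_2 from where it was at the start of the episode above 0.015 m).
It also fails if it takes over 35 s, if anything falls off the work surface, if the arm or the gripper's body presses on something with over 40 N, if the wrist force passes 120 N, or if a joint passes its speed limit or range.

### The arm

A 6-joint arm with a two-finger parallel gripper is mounted at the origin on a cart in front of the work surface, level with it; the furniture and walls round the work are solid. World frame = base frame: x ahead of the robot, y to its left, z up, the work surface at z = 0. Lengths are in m, angles in rad, forces in N, time in s.
With the tool pointing down it reaches from about 0.375 to 0.9 m from the base axis. Payload 3.1 kg.
Tool frame: the origin (TCP) lies at the very end of the fingers, on their centre line; the grasp point (between the pads) lies 19 mm behind it (grip_depth is the distance from the TCP to the grasp point, in m); z points along the fingers, y is the line along which they close (so a half turn about z gives the same grasp; the last joint's range is limited). The gripper opens to 85 mm and grips with 20 to 120 N. Pads are 22 mm wide; open, the fingers measure 114 mm over their backs; the gripper's body (76 mm by 85 mm) begins 54 mm behind the grasp point. The pads swing forward as they close: fully open they stand 13 mm farther back than shut.
Start: joints at [1.04, 0.527, 1.433, -0, 1.181, -0.178], TCP at [0.216, 0.586, 0.231] pointing down, gripper open.
Joint ranges: [-3.08, 3.08], [-0.75, 2.2], [0.22, 2.44], [-1.43, 4.57], [0, 2.65], [-2.85, 2.85]. Speed limits (rad/s): [2.79, 2.79, 3.14, 3.14, 3.14, 3.14].

### API

Orientations are given as a unit quaternion [x, y, z, w].
In Python, from station import * gives the robot as it stands.
- The arm moves only by the tool apply_moves, never from a script. Its argument "plan" is a list of rows, each a list of 7 numbers: the shift along the tool's x, y, z in m, then the turn, a rotation vector about the tool's x, y, z in rad, then the gripper command: -1 is fully open, 1 is shut, values between are in proportion. In form: [[dx, dy, dz, wx, wy, wz, jaw], ...]. A call has 1 to 8 rows; each row shifts and turns the commanded pose from where the row before left it, along the tool's axes as they then stand; what a row does not reach is not made up. A row lasts 1/8 s, in which the tool goes at most 62.5 mm and 10.7 degrees, less where a joint would pass 70% of its speed; a pose out of reach is approached as far as the arm can. A call is refused whole if a number of a shift passes 0.0625 or a number of a turn 0.188, either way. A call with a gripper value outside its range is refused whole. The fingers move at their own pace and stop on an object; "force" is the grip in N (left out, the last holds). Time passes only in rows, so rows that do not move let the fingers close. It gives the time, the measured TCP pose, the force, the opening and the grip force at its end, in the units of the state.
- sense(): the state, without advancing time (a new reading comes with each control period).
- snapshot(name): name is "side" or "top"; returns the picture (384x512x3 uint8, red, green, blue); there is no depth.
- calibration(name): a dict with "camera_matrix" (3x3 intrinsics, pixels), "R" (3x3) and "t" (3): a world point X has camera coordinates R X + t. Camera axes: x right, y down, z forward; pixel columns grow to the right and rows downward; lengths in m; the calibration is good to about 2 mm. A picture is of the moment at which its call begins. calibration takes no time and is no camera call.
- sign_off(): hands the job in; it is judged then, once.
The state is a dict: "t": time; "q": joint angles; "qd": joint speeds; "tau": joint torques, N m; "tcp_pos": TCP position; "tool_rot": TCP orientation; "force": force on the tool from outside, world axes, zero at the start; "ft_torque": the same for the moment, N m; "finger_gap": opening from 0.0 (shut) to 1.0 (fully open); "gripper_force": force on a finger pad.
Only numpy, scipy, OpenCV 4.12 (cv2) and the standard library are available. Lean on these libraries where they do the work, as an engineer would, in place of code of your own. Each camera call takes 0.05 s, during which the arm holds its last target. There are 200 camera calls.

## Working session

There is one attempt and no reset: what is moved stays moved. The work goes in short steps, Python scripts to look and compute and a tool call to move; the robot and the scene stay as the last step left them, time stands still between calls to the robot, and variables do not carry over. Pictures are saved under pics/ and viewed, at most 10 in all, crops included, and the job is handed in when it is done.

Besides the shell and the picture viewer there is one more tool, called after "Call:" as name(argument=value, ...), one argument or row to a line, values as JSON. apply_moves: Moves the arm, as the interface text tells. Its arguments: {"type":"object","properties":{"plan":{"type":"array"},"force":{"type":"number"}},"required":["plan"]}

```bash
mkdir -p pics
python3 - <<'E'
from station import *
import cv2
for n in("top","side"):
    cv2.imwrite(f"pics/{n}0.png",snapshot(n)[:,:,::-1]); c=calibration(n); print(n,c)
s=sense();print(s['t'],s['tcp_pos'],s['tool_rot'],s['finger_gap'])
E
```

```text
top {'camera_matrix': array([[405.24443475,   0.        , 254.95855256],
       [  0.        , 405.24443475, 194.64731904],
       [  0.        ,   0.        ,   1.        ]]), 'R': array([[-0.0304441 , -0.99953527,  0.00154988],
       [-0.97533016,  0.0293676 , -0.21878901],
       [ 0.21864182, -0.00817248, -0.97577096]]), 't': array([0.28918943, 0.52834497, 0.80655767])}
side {'camera_matrix': array([[454.72774887,   0.        , 252.70728949],
       [  0.        , 454.72774887, 190.74798659],
       [  0.        ,   0.        ,   1.        ]]), 'R': array([[-0.9860232 , -0.16553641, -0.01886659],
       [-0.09748765,  0.6650723 , -0.74038841],
       [ 0.13510889, -0.72820089, -0.67191447]]), 't': array([ 0.59324125, -0.07773607,  1.02863287])}
0.1 [0.21560734 0.58594163 0.23043406] [ 1.75491509e-01  9.84480436e-01 -9.36862296e-04 -3.51107661e-04] 1.0005426318729556
```

View pics/top0.png

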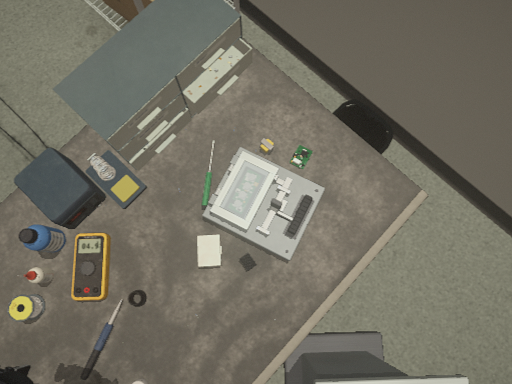

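View pics/side0.png

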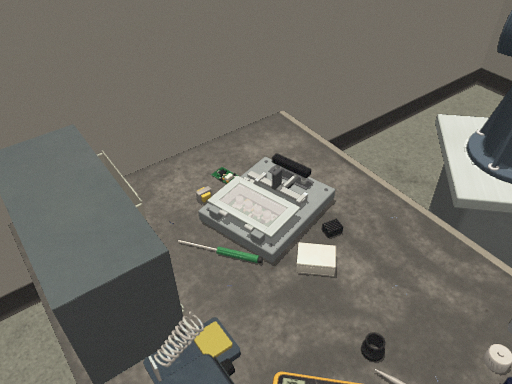

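Run:
```python
import cv2,numpy as np
a=cv2.imread("pics/top0.png")[140:270,195:335];b=cv2.imread("pics/side0.png")[145:275,190:350]
a=cv2.resize(a,None,fx=5,fy=5,interpolation=2)[:600];b=cv2.resize(b,None,fx=5,fy=5,interpolation=2)[:600]
cv2.imwrite("pics/ta.png",a[:600]);cv2.imwrite("pics/sb.png",b)
```

```text
(no output)
```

View pics/ta.png

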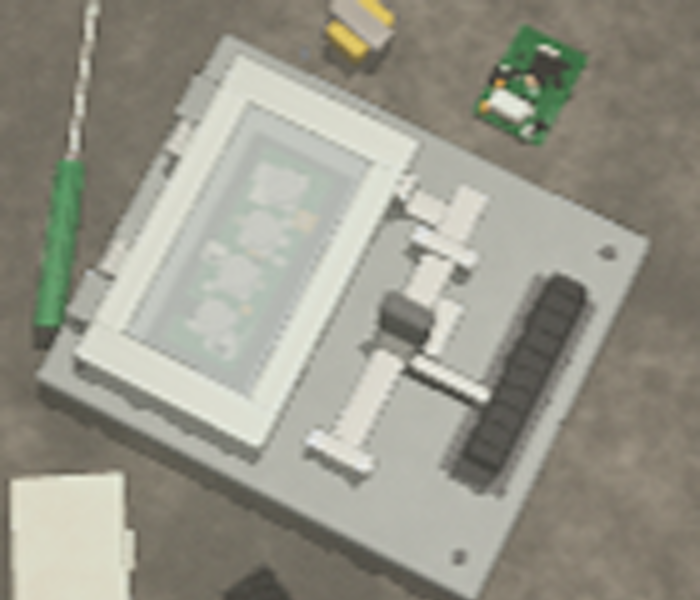

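View pics/sb.png

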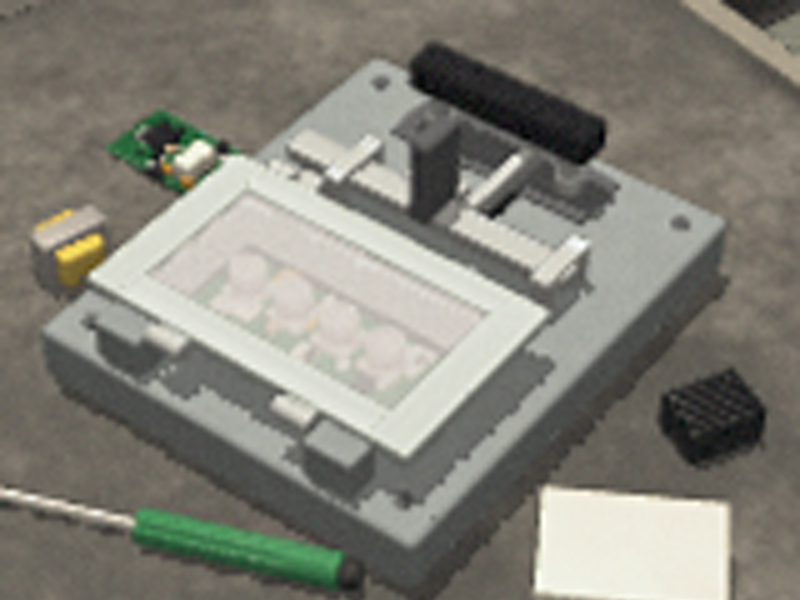

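```bash
cat > h.py <<'E'
from station import *
import numpy as np
def ray(n,uv,z):
    c=calibration(n);C=-c["R"].T@c["t"];d=c["R"].T@np.linalg.inv(c["camera_matrix"])@[uv[0],uv[1],1]
    return (C+d*(z-C[2])/d[2])[:2]
def fit(J,W):
    J=np.array(J);W=np.array(W);a=(J-J.mean(0))@[1,1j];b=(W-W.mean(0))@[1,1j]
    yaw=np.angle((a.conj()*b).sum());R=np.array([[np.cos(yaw),-np.sin(yaw)],[np.sin(yaw),np.cos(yaw)]])
    o=W.mean(0)-R@J.mean(0);return o,yaw,R
E
python3 - <<'E'
from h import *
T=[((135,-90,30),(228,38)),((-80,-90,30),(649,240)),((-80,90,30),(475,600)),((135,90,30),(40,378)),((0,-40,50),(445,250)),((0,60,50),(340,452)),((0,0,85),(407,318))]
S=[((-80,-90,30),(375,62)),((-80,90,30),(725,220)),((135,90,30),(408,550)),((135,-90,30),(45,328)),((0,0,85),(427,120)),((0,-40,50),(355,156)),((0,60,50),(563,260)),((-55,-4,68),(507,100))]
J=[];W=[]
for n,L,off in(("top",T,(195,140)),("side",S,(190,145))):
    j=[];w=[]
    for p,q in L:
        j.append(np.array(p[:2])/1e3);w.append(ray(n,(np.array(q)+.5)/5-.5+off,p[2]/1e3))
    o,y,R=fit(j,w);print(n,o,np.degrees(y));print(np.round(((np.array(w)-o)@R-j)*1e3,1).tolist());J+=j;W+=w
o,y,R=fit(J,W);print(o,np.degrees(y));print(np.round((np.array(W)-o)@R*1e3-np.array(J)*1e3,1).tolist())
from scipy.spatial.transform import Rotation as Ro
print(Ro.from_quat(sense()['tool_rot']).as_matrix().round(3))
E
```

```text
top [0.51352299 0.22967535] 61.21020217007004
[[-3.0, 1.9], [2.4, 0.5], [2.0, -2.5], [-2.1, -2.4], [0.1, 0.7], [0.9, -0.4], [-0.2, 2.2]]
side [0.51520793 0.22930054] 61.0311303290953
[[3.8, 2.9], [0.7, -2.2], [0.5, -0.7], [-2.5, 2.4], [-3.6, -6.1], [-2.2, -0.6], [-1.8, 0.4], [5.0, 3.9]]
[0.51441957 0.2294769 ] 61.1374624009251
[[-3.2, 2.9], [2.3, 1.3], [1.6, -1.8], [-2.5, -1.3], [-0.2, 1.5], [0.6, 0.5], [-0.4, 3.0], [3.8, 2.3], [1.0, -2.8], [0.9, -1.8], [-2.4, 1.4], [-3.4, -6.9], [-2.0, -1.4], [-1.4, -0.3], [5.3, 3.2]]
[[-0.938  0.346 -0.001]
 [ 0.346  0.938 -0.002]
 [ 0.    -0.002 -1.   ]]
```

Call:
apply_moves(
  plan=[
    [0,0,0,0,0,0.152,0.05],
    [-0.05,-0.022,0,0,0,0,0.05],
    [-0.05,-0.022,0,0,0,0,0.05],
    [-0.05,-0.022,0,0,0,0,0.05],
    [-0.05,-0.022,0,0,0,0,0.05],
    [-0.05,-0.022,0,0,0,0,0.05],
    [-0.05,-0.022,0,0,0,0,0.05],
    [-0.05,-0.022,0,0,0,0,0.05],
  ],
)

```text
t: 1.1
tcp_pos: [0.4485, 0.2809, 0.2311]
tool_rot: [0.25, 0.968, -0.0, -0.0]
force: [1.6, 1.4, 0.2]
finger_gap: 0.474
gripper_force: 0.0
```

Call:
apply_moves(
  plan=[
    [-0.05,-0.022,0.03,0,0,0,0.05],
    [-0.05,-0.022,0.03,0,0,0,0.05],
    [0,0,0.03,0,0,0,0.05],
    [0,0,0,0,0,0,0.05],
    [0,0,0,0,0,0,0.05],
  ],
)

```text
t: 1.72
tcp_pos: [0.514, 0.1961, 0.1419]
tool_rot: [0.249, 0.968, 0.0, 0.0]
force: [-0.1, 0.4, 0.6]
finger_gap: 0.476
gripper_force: 0.0
```

```bash
cat >> h.py <<'E'
def rep():
    from scipy.spatial.transform import Rotation as Ro
    s=sense();M=Ro.from_quat(s['tool_rot']).as_matrix();y=np.radians(61.1);R=np.array([[np.cos(y),-np.sin(y)],[np.sin(y),np.cos(y)]])
    p=np.array(s['tcp_pos']);print('t',s['t'],'tcp',p.round(4),'jig',((p[:2]-[.5144,.2295])@R*1e3).round(1),'toolyaw',np.degrees(np.arctan2(M[1,1],M[0,1])).round(2),'z',M[:,2].round(3),'F',np.round(s['force'],2),'gap',s['finger_gap'])
E
python3 - <<'E'
from h import *
import cv2
rep()
a=snapshot("top")[130:260,200:360,::-1];b=snapshot("side")[90:220,220:380,::-1]
cv2.imwrite("pics/t1.png",np.vstack([cv2.resize(i[:100] if 0 else i,None,fx=4,fy=4,interpolation=2)[:, :] for i in(a,)]))
cv2.imwrite("pics/s1.png",cv2.resize(b,None,fx=4,fy=4,interpolation=2))
cv2.imwrite("pics/both1.png",np.hstack([cv2.resize(i,None,fx=2.5,fy=2.5,interpolation=2) for i in(a,b)]))
E
```

```text
t 1.725 tcp [0.514  0.1961 0.1419] jig [-29.4 -15.8] toolyaw 61.12 z [ 0.  0. -1.] F [-0.12  0.41  0.56] gap 0.4757201399160807
```

View pics/both1.png

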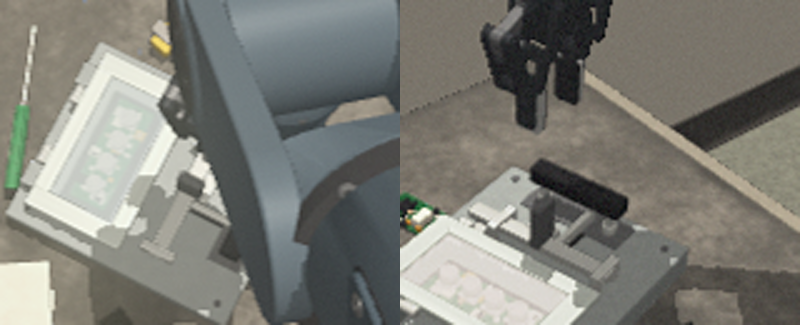

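The hand is above the jig, with the fingers at side (428–452, 122) px in full-frame terms and clear of the thumb and catch. I'll shift back 5 mm, go lower and take a close look.

Call:
apply_moves(
  plan=[
    [-0.005,0,0.03,0,0,0,0.05],
    [0,0,0.02,0,0,0,0.05],
    [0,0,0,0,0,0,0.05],
    [0,0,0,0,0,0,0.05],
  ],
)

```text
t: 2.33
tcp_pos: [0.5191, 0.1937, 0.0926]
tool_rot: [0.249, 0.968, 0.0, 0.001]
force: [1.0, -0.1, -0.4]
finger_gap: 0.477
gripper_force: 0.0
```

Run:
```python
from h import *
import cv2
rep()
b=snapshot("side")[130:215,230:340,::-1]
cv2.imwrite("pics/s2.png",cv2.resize(b,None,fx=7,fy=7,interpolation=2))
```

```text
t 2.325 tcp [0.5191 0.1937 0.0926] jig [-29.  -21.4] toolyaw 61.13 z [ 0.002  0.    -1.   ] F [ 1.03 -0.13 -0.42] gap 0.47717839237669113
```

View pics/s2.png

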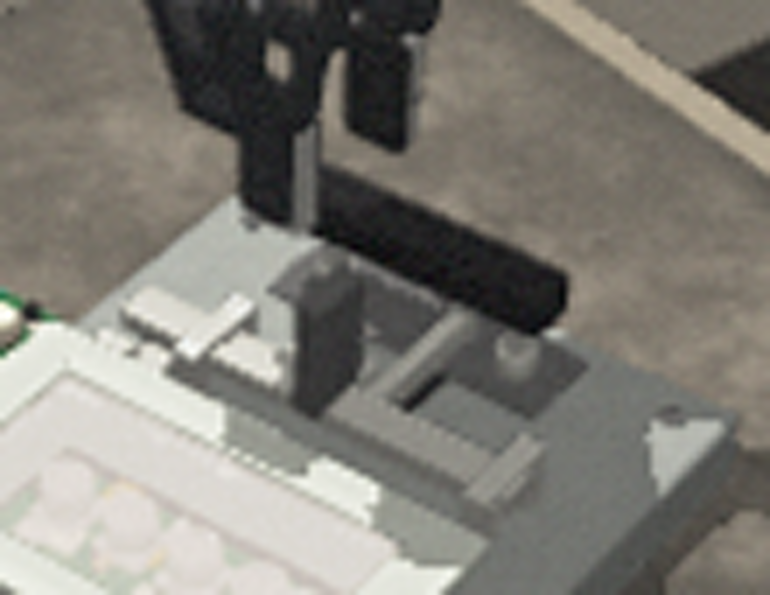

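Run:
```python
from h import *
y=np.radians(61.1);R=np.array([[np.cos(y),-np.sin(y)],[np.sin(y),np.cos(y)]])
for q,zs in(((297,233),(.09,.095,.1,.105)),((243,205),(.095,.1,.105)),((318,232),(.095,.1,.105)),((405,153),(.095,.1,.105)),((272,287),(.085,)),((298,302),(.085,)),((362,272),(.085,)),((530,335),(.058,.068)),((567,300),(.068,))):
  for z in zs: print(q,z,((ray("side",(np.array(q)+.5)/7-.5+(230,130),z)-[.5144,.2295])@R*1e3).round(1))
```

```text
(297, 233) 0.09 [ -9.1 -18.5]
(297, 233) 0.095 [ -4.  -14.8]
(297, 233) 0.1 [  1.  -11.1]
(297, 233) 0.105 [ 6.  -7.4]
(243, 205) 0.095 [ -5.  -34.2]
(243, 205) 0.1 [  0.1 -30.3]
(243, 205) 0.105 [  5.1 -26.5]
(318, 232) 0.095 [ -7.9 -10.4]
(318, 232) 0.1 [-2.8 -6.8]
(318, 232) 0.105 [ 2.3 -3.1]
(405, 153) 0.095 [-51.5 -12. ]
(405, 153) 0.1 [-46.1  -8.3]
(405, 153) 0.105 [-40.6  -4.6]
(272, 287) 0.085 [  9.  -13.5]
(298, 302) 0.085 [ 9.9 -4. ]
(362, 272) 0.085 [-11.1   2.4]
(530, 335) 0.058 [-44.   37.9]
(530, 335) 0.068 [-33.9  43.9]
(567, 300) 0.068 [-52.8  43.8]
```

The side view shows the front fingertip (+x, +y corner at 297,233 in the crop) a little to the −y side of the thumb (top corners 272,287 and 362,272). The rear finger is over the catch bar. I'll back off 8 mm more for clearance, then press down in small steps.

Call:
apply_moves(
  plan=[
    [-0.008,0,0,0,0,0,0.05],
    [0,0,0.015,0,0,0,0.05],
    [0,0,0.01,0,0,0,0.05],
    [0,0,0.005,0,0,0,0.05],
    [0,0,0,0,0,0,0.05],
  ],
)

```text
t: 3.0
tcp_pos: [0.5252, 0.1891, 0.061]
tool_rot: [0.25, 0.968, -0.0, -0.0]
force: [0.3, -1.3, 6.7]
finger_gap: 0.474
gripper_force: 3.1
```

Call:
apply_moves(
  plan=[
    [0,0,0.003,0,0,0,0.05],
    [0,0,0,0,0,0,0.05],
    [0,0,0,0,0,0,0.05],
  ],
)

```text
t: 3.38
tcp_pos: [0.5252, 0.1891, 0.0587]
tool_rot: [0.25, 0.968, -0.0, -0.0]
force: [-1.5, -1.2, 7.1]
finger_gap: 0.475
gripper_force: 3.7
```

Call:
apply_moves(
  plan=[
    [0,0,0.003,0,0,0,0.05],
    [0,0,0,0,0,0,0.05],
    [0,0,0,0,0,0,0.05],
  ],
)

```text
t: 3.75
tcp_pos: [0.5252, 0.1891, 0.0562]
tool_rot: [0.249, 0.968, -0.0, -0.0]
force: [-1.2, -1.0, 10.7]
finger_gap: 0.476
gripper_force: 5.4
```

Call:
apply_moves(
  plan=[
    [0,0,0.002,0,0,0,0.05],
    [0,0,0,0,0,0,0.05],
    [0,0,0,0,0,0,0.05],
  ],
)

```text
t: 4.12
tcp_pos: [0.5252, 0.1891, 0.056]
tool_rot: [0.249, 0.968, -0.0, 0.0]
force: [-4.4, -0.9, 21.3]
finger_gap: 0.481
gripper_force: 11.2
```

Call:
apply_moves(
  plan=[
    [0,0,0.002,0,0,0,0.05],
    [0,0,0,0,0,0,0.05],
    [0,0,0,0,0,0,0.05],
  ],
)

```text
t: 4.5
tcp_pos: [0.5253, 0.1891, 0.0557]
tool_rot: [0.249, 0.968, -0.0, 0.0]
force: [-6.2, -2.2, 35.0]
finger_gap: 0.476
gripper_force: 17.1
```

The catch has bottomed at TCP z ≈ 0.056, and the force rose at about 0.5 N/mm as the task says it should. I'll ease the press a little and push along +y.

Call:
apply_moves(
  plan=[
    [0,0,-0.003,0,0,0,0.05],
    [0.006,0,0,0,0,0,0.05],
    [0.006,0,0,0,0,0,0.05],
    [0.005,0,0,0,0,0,0.05],
    [0,0,0,0,0,0,0.05],
  ],
)

```text
t: 5.12
tcp_pos: [0.5156, 0.1974, 0.0565]
tool_rot: [0.249, 0.968, 0.001, 0.005]
force: [4.6, -2.7, 11.5]
finger_gap: 0.469
gripper_force: 5.6
```

```bash
python3 -c "from h import *;rep()"
```

```text
t 5.125 tcp [0.5156 0.1974 0.0565] jig [-27.5 -16.6] toolyaw 61.17 z [ 0.011  0.    -1.   ] F [ 4.63 -2.66 11.53] gap 0.46903650611730663
```

Call:
apply_moves(
  plan=[
    [0.004,0,0,0,0,0,0.05],
    [0.004,0,0,0,0,0,0.05],
    [0,0,0,0,0,0,0.05],
  ],
)

```text
t: 5.5
tcp_pos: [0.5097, 0.201, 0.0565]
tool_rot: [0.249, 0.969, 0.002, 0.006]
force: [6.0, -4.3, 10.5]
finger_gap: 0.476
gripper_force: 5.9
```

```bash
python3 -c "from h import *;rep()"
```

```text
t 5.5 tcp [0.5097 0.201  0.0565] jig [-27.3  -9.6] toolyaw 61.18 z [ 0.013 -0.    -1.   ] F [ 6.02 -4.33 10.45] gap 0.47569078872067067
```

Call:
apply_moves(
  plan=[
    [0.006,0,0,0,0,0,0.05],
    [0.006,0,0,0,0,0,0.05],
    [0.006,0,0,0,0,0,0.05],
    [0.005,0,0,0,0,0,0.05],
    [0,0,0,0,0,0,0.05],
  ],
)

```text
t: 6.12
tcp_pos: [0.4891, 0.2125, 0.0565]
tool_rot: [0.249, 0.969, 0.002, 0.006]
force: [5.9, -3.3, 11.4]
finger_gap: 0.473
gripper_force: 5.6
```

Call:
apply_moves(
  plan=[
    [0.004,0,0,0,0,0,0.05],
    [0.003,0,0,0,0,0,0.05],
    [0,0,0,0,0,0,0.05],
  ],
)

```text
t: 6.5
tcp_pos: [0.4837, 0.2156, 0.0564]
tool_rot: [0.249, 0.968, 0.002, 0.007]
force: [6.7, -5.9, 9.5]
finger_gap: 0.474
gripper_force: 7.4
```

```bash
python3 -c "from h import *;rep()"
```

```text
t 6.5 tcp [0.4837 0.2156 0.0564] jig [-27.   20.1] toolyaw 61.14 z [ 0.014  0.001 -1.   ] F [ 6.66 -5.9   9.47] gap 0.4741573223371252
```

Now near the expected stop (jig y ≈ +21). I'll push on in small steps until the side force rises.

Call:
apply_moves(
  plan=[
    [0.003,0,0,0,0,0,0.05],
    [0,0,0,0,0,0,0.05],
    [0,0,0,0,0,0,0.05],
  ],
)

```text
t: 6.88
tcp_pos: [0.4836, 0.2158, 0.0565]
tool_rot: [0.249, 0.968, 0.002, 0.009]
force: [10.7, -12.0, 8.0]
finger_gap: 0.473
gripper_force: 10.5
```

Call:
apply_moves(
  plan=[
    [0.003,0,0,0,0,0,0.05],
    [0,0,0,0,0,0,0.05],
    [0,0,0,0,0,0,0.05],
  ],
)

```text
t: 7.25
tcp_pos: [0.4836, 0.2161, 0.0566]
tool_rot: [0.249, 0.968, 0.002, 0.011]
force: [15.2, -18.4, 5.2]
finger_gap: 0.471
gripper_force: 14.0
```

Run:
```python
from h import *
import cv2
rep()
b=snapshot("side")[130:215,230:340,::-1]
cv2.imwrite("pics/s3.png",cv2.resize(b,None,fx=7,fy=7,interpolation=2))
```

```text
t 7.25 tcp [0.4836 0.2161 0.0566] jig [-26.7  20.5] toolyaw 61.16 z [ 0.022 -0.002 -1.   ] F [ 15.23 -18.41   5.22] gap 0.47100422965339095
```

View pics/s3.png

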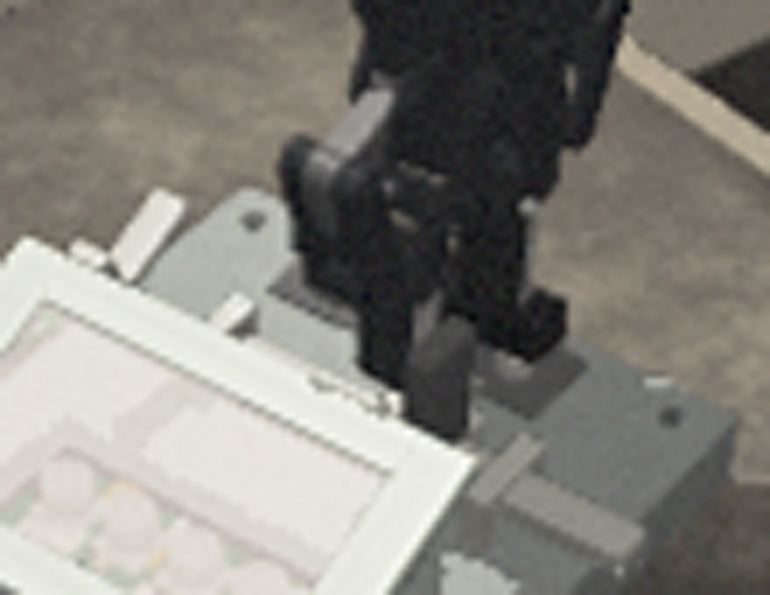

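The lid has risen (its front edge runs from 25,240 to 475,460 in the crop), and the thumb is at its stop with the catch held down. I'll press briefly again, ease the side force, then lift straight off.

Call:
apply_moves(
  plan=[
    [0,0,0.002,0,0,0,0.05],
    [0,0,0,0,0,0,0.05],
    [-0.004,0,0,0,0,0,0.05],
    [0,0,0,0,0,0,0.05],
  ],
)

```text
t: 7.8
tcp_pos: [0.4837, 0.2159, 0.0562]
tool_rot: [0.25, 0.968, 0.002, 0.008]
force: [6.0, -8.7, 22.9]
finger_gap: 0.471
gripper_force: 15.0
```

Call:
apply_moves(
  plan=[
    [0,0,-0.01,0,0,0,0.05],
    [0,0,-0.02,0,0,0,0.05],
    [0,0,-0.03,0,0,0,0.05],
    [0,0,-0.04,0,0,0,0.05],
    [0,0,-0.04,0,0,0,0.05],
    [0,0,0,0,0,0,0.05],
    [0,0,0,0,0,0,0.05],
  ],
)

```text
t: 8.68
tcp_pos: [0.4746, 0.2167, 0.1914]
tool_rot: [0.25, 0.968, -0.0, -0.001]
force: [0.0, -0.3, -0.7]
finger_gap: 0.477
gripper_force: 0.0
```

Run:
```python
from h import *
import cv2
rep()
b=snapshot("side")[130:215,230:340,::-1]
cv2.imwrite("pics/s4.png",cv2.resize(b,None,fx=7,fy=7,interpolation=2))
```

```text
t 8.675 tcp [0.4746 0.2167 0.1914] jig [-30.5  28.6] toolyaw 61.08 z [-0.002 -0.    -1.   ] F [ 0.03 -0.28 -0.66] gap 0.47671530307344556
```

View pics/s4.png

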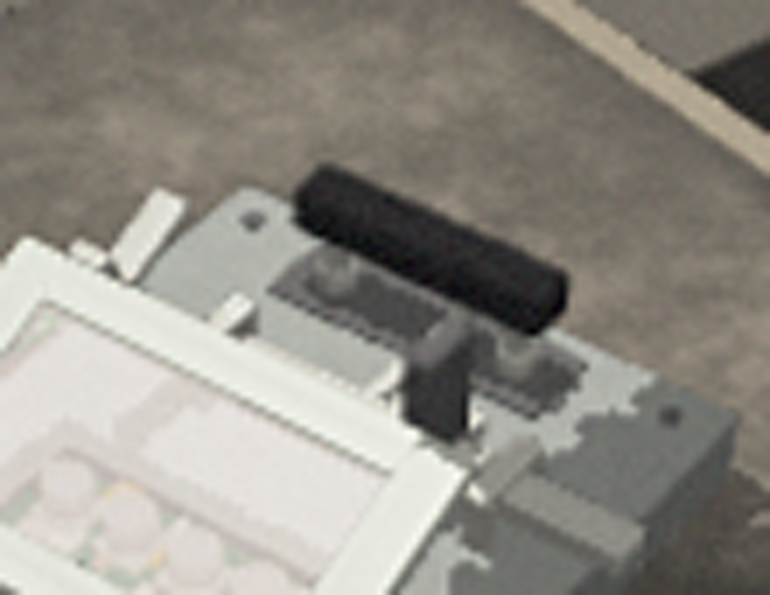

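The catch bar is back at its first height (its +y end is again at 567,300 in the crop). The thumb is drawn to about (440,330), and the lid is open and standing free.

```bash
python3 -c "from station import *;print(sign_off())"
```

```text
the job is handed in; nothing more can be done
None
```

I handed the job in: the last picture showed the bolt at its stop, the catch sprung up behind it, the lid risen by itself and the hand clear. `sign_off()` returned no verdict.

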